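# Empty the catch tray into the carry tote

### The arm

A 6-joint arm with a two-finger parallel gripper is mounted at the origin on the work surface. World frame = base frame: x ahead of the robot, y to its left, z up, the work surface at z = 0. Lengths are in m, angles in rad, forces in N, time in s.
With the tool pointing down it reaches from about 0.35 to 0.925 m from the base axis. Payload 6.4 kg.
Tool frame: the origin (TCP) lies midway between the tips of the shut fingers; the grasp point (between the pads) lies 19 mm behind it (env.grasp_offset is the distance from the TCP to the grasp point, in m); z points along the fingers, y is the line along which they close (so a half turn about z gives the same grasp; the last joint's range is limited). The gripper opens to 85 mm and grips with 20 to 120 N. Pads are 22 mm wide; open, the fingers measure 114 mm over their backs; the gripper's body (76 mm by 85 mm) begins 54 mm behind the grasp point. The pads swing forward as they close: fully open they stand 13 mm farther back than shut.
Start: joints at [-1.345, 0.245, 1.558, -0, 1.339, -0.174], TCP at [0.253, -0.599, 0.231] pointing down, gripper open.
Joint ranges: [-3.13, 3.13], [-1.02, 2.26], [0.13, 2.54], [-0.95, 4.09], [0.21, 2.88], [-2.74, 2.74]. Speed limits (rad/s): [2.57, 2.57, 3.14, 3.14, 3.14, 3.14].

### API

Orientations are given as a 3x3 rotation matrix whose columns are the frame's x, y, z axes.
In Python, from plant import env gives the robot as it stands.
- The arm moves only by the shell command python3 inch.py 'ROWS' [FORCE]. ROWS is a JSON list of rows, 1 to 5 of them, each written [[dx, dy, dz], [rx, ry, rz], opening]: dx, dy, dz in units of 5 mm, then a rotation vector rx, ry, rz in rad, then the opening from 0.0 (shut) to 1.0 (fully open); each row is the pose to reach, as a shift and turn from the pose commanded when the command began, along the tool's axes at that moment; what a row does not reach only later rows make up. A row lasts 1/12 s, in which the tool goes at most 0.0417 m and 0.125 rad, less where a joint would pass 70% of its speed; a pose out of reach is approached as far as the arm can. The fingers move at their own pace and stop on an object; FORCE is the grip in N (left out, the last holds). Time passes only in rows, so rows that do not move let the fingers close. It prints the time, the measured TCP pose, the force, the opening and the grip force at its end. Input that does not fit is refused with a message, and nothing moves.
- env.get_obs(): the state, without advancing time (a new reading comes with each control period).
- env.read_camera(name): name is "scene" or "side" or "wrist"; returns the picture (420x560x3 uint8, red, green, blue); there is no depth.
- env.get_calibration(name): a dict with "fx", "fy", "cx", "cy" (pixels), "k1" (the pictures are not rectified: a ray, as slopes to the right and down, at radius r is drawn at 1 + k1 r^2 times it, then the intrinsics apply), "cam_to_world" (4x4, takes a point from camera to world coordinates); the wrist camera has in their place "T_tool_cam" (4x4, takes a point from camera to tool coordinates, whose origin is the TCP and whose axes are the flange's). Camera axes: x right, y up, looking along -z (the intrinsics and any distortion apply to the point x, -y, -z); pixel columns grow to the right and rows downward; lengths in m; the calibration is good to about 2 mm. A picture is of the moment at which its call begins: read the wrist's pose just before it. get_calibration takes no time and is no camera call.
- env.job_done(): hands the job in; it is judged then, once.
The state is a dict: "clock": time; "qpos": joint angles; "qd": joint speeds; "joint_efforts": joint torques, N m; "tcp_pos": TCP position; "eef_rot": TCP orientation; "ft_force": force on the tool from outside, world axes, zero at the start; "wrist_torque": the same for the moment, N m; "finger_gap": opening from 0.0 (shut) to 1.0 (fully open); "grip_force": force on a finger pad.
Only numpy, scipy, OpenCV 4.12 (cv2) and the standard library are available. Lean on these libraries where they do the work, as an engineer would, in place of code of your own. Each camera call takes 0.05 s, during which the arm holds its last target. There are 200 camera calls.

### The job

Collect the picture-hanging supplies from the teal catch tray into the grey tote: lay both hook cases flat, lid up, in the tote's wide bay, and stand the toppled canister upright, lid up, in the narrow bay. Set them down rather than dropping them, and leave the glass paperweight and the chrome rail slider where they lie in the tray.

Things in the scene. Friction and masses are not known exactly. Their poses are not given: they have to be found in the camera images.
- tray: shallow teal plastic catch tray, fixed to the shelf, 268 (x) x 398 (y) mm outside, rim 18 mm above the shelf, walls 4 mm, inner floor 4 mm above the shelf. May stand to the left or the right of the robot. Origin: centre of its underside
- tote: grey plastic carry tote, fixed to the shelf, open on top, 210 (x) x 225 (y) mm outside, rim 50 mm above the shelf, walls and divider 5 mm, floor 4 mm. A divider along its x parts it into a wide bay (on its -y side, 200 x 125 mm inside) and a narrow bay (on its +y side, 200 x 85 mm inside). Stands on the other side from the tray. Origin: centre of its underside
- wide_bay (a point): centre of the inner floor of the tote's wide bay; bay 200 mm along x, 125 mm along y, walls rise 46 mm above this point
- narrow_bay (a point): centre of the inner floor of the tote's narrow bay; bay 200 mm along x, 85 mm along y, walls rise 46 mm above this point
- case_a: flat rectangular white plastic hook case, 96 (its x) x 56 (its y) x 20 mm high, about 90 g, closed, with a grey latch on one long side and hook shapes on its lid; lies flat in the catch tray, lid up. Origin: centre of its underside; z up out of the lid
- case_b: the second flat rectangular white plastic hook case, 96 (its x) x 56 (its y) x 20 mm high, about 90 g, closed, with a grey latch on one long side and hook shapes on its lid; lies flat in the catch tray, lid up. Origin: centre of its underside; z up out of the lid
- canister: toppled round metal canister with a black screw lid, diameter 46 mm over its whole length, 116 mm long, about 150 g, rigid and closed; lies on its side in the far half of the catch tray, lid to either side or away from the robot. Origin: middle of its axis, 58 mm from either end; z runs along it from foot to lid (the last 22 mm)
- paperweight: bystander: green glass dome paperweight, diameter 60, 35 mm high, in the far half of the tray, near its left or right wall. Origin: centre of its underside
- slider: bystander: chrome picture rail slider block, 40 x 60 mm, 25 mm high, in the far half of the tray, near its left or right wall. Origin: centre of its underside

How it is judged:
By the outcome, as a careful person would: the job done as asked, in the order asked, and still so for the second after the job is handed in, with the robot touching nothing.
It also fails if it takes over 72 s, if anything falls off the work surface, if the arm or the gripper's body presses on something with over 40 N, if the wrist force passes 120 N, or if a joint passes its speed limit or range.

## Working session

There is one attempt and no reset: what is moved stays moved. The work goes in short steps, Python scripts to look and compute and a shell command to move; the robot and the scene stay as the last step left them, time stands still between calls to the robot, and variables do not carry over. Pictures are saved under pics/ and viewed, at most 10 in all, crops included, and the job is handed in when it is done.

```bash
ls; mkdir -p pics; python3 - <<'E'
from plant import env
import cv2,numpy as np
o=env.get_obs();print({k:np.round(v,3).tolist() for k,v in o.items()},env.grasp_offset)
for n in("scene","side"):
    cv2.imwrite(f"pics/{n}0.png",env.read_camera(n)[:,:,::-1])
    c=env.get_calibration(n);print({k:np.round(v,3).tolist() for k,v in c.items()})
print(env.get_calibration("wrist"))
E
```

```text
inch.py
pics
plant.py
{'clock': 0.0, 'qpos': [-1.345, 0.246, 1.559, -0.0, 1.339, -0.174], 'qd': [0.001, -0.001, -0.0, 0.0, -0.0, 0.0], 'joint_efforts': [0.001, -42.951, -32.612, -0.0, 0.005, -0.0], 'tcp_pos': [0.253, -0.598, 0.23], 'eef_rot': [[0.921, 0.389, -0.0], [0.389, -0.921, 0.002], [0.0, -0.002, -1.0]], 'ft_force': [-1.133, -0.596, 0.074], 'wrist_torque': [0.08, -0.011, 0.025], 'grip_force': 0.0, 'finger_gap': 0.995} 0.0187
{'fx': 419.954, 'fy': 419.954, 'cx': 270.502, 'cy': 208.132, 'k1': -0.114, 'cam_to_world': [[0.569, -0.664, 0.485, 1.091], [0.822, 0.447, -0.352, -0.36], [0.017, 0.599, 0.801, 0.899], [0.0, 0.0, 0.0, 1.0]]}
{'fx': 407.106, 'fy': 407.106, 'cx': 280.181, 'cy': 203.707, 'k1': -0.048, 'cam_to_world': [[-0.784, 0.341, -0.519, 0.076], [-0.621, -0.428, 0.657, 0.669], [0.002, 0.837, 0.547, 0.618], [0.0, 0.0, 0.0, 1.0]]}
{'fx': 336.06691190770607, 'fy': 336.06691190770607, 'cx': 279.49788675689075, 'cy': 217.4018587073145, 'k1': -0.06188698445038373, 'T_tool_cam': array([[-1.63868245e-03,  9.54573686e-01,  2.97970456e-01,
         7.75270270e-02],
       [ 9.99998648e-01,  1.60531740e-03,  3.56701434e-04,
        -4.35510123e-04],
       [-1.37839354e-04,  2.97970638e-01, -9.54575026e-01,
        -1.41257905e-01],
       [ 0.00000000e+00,  0.00000000e+00,  0.00000000e+00,
         1.00000000e+00]])}
```
View pics/scene0.png

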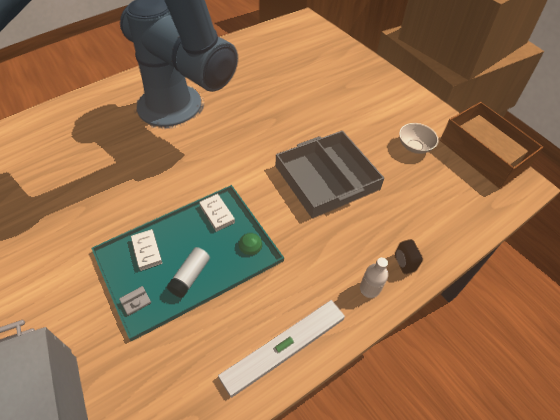

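View pics/side0.png

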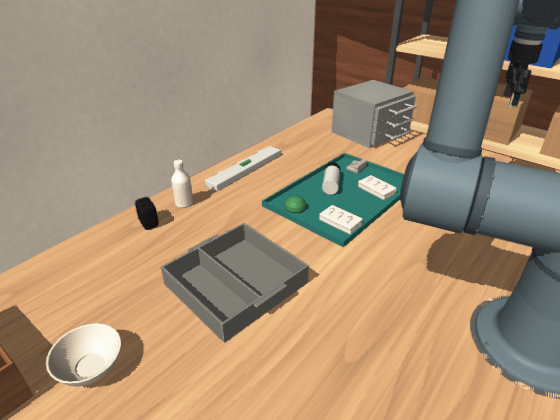

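The scene view shows case 1 at (217,212), case 2 at (146,249) and the canister at (188,272) with its lid at (178,288). The paperweight is at (249,243), the slider at (135,300), and the tote is centred near (330,172). The side view shows the same layout: cases at (341,218) and (377,187), canister (332,180), tote (235,278). I'll write helpers and make enlarged crops to measure from.

```bash
cat > h.py <<'E'
import numpy as np,cv2
from plant import env
def wristT():
    o=env.get_obs();T=np.eye(4);T[:3,:3]=o["eef_rot"];T[:3,3]=o["tcp_pos"]
    return T@env.get_calibration("wrist")["T_tool_cam"]
def rays(n,px,T=None):
    c=env.get_calibration(n);T=c["cam_to_world"] if T is None else T;T=np.array(T)
    p=(np.array(px,float).reshape(-1,2)-[c["cx"],c["cy"]])/[c["fx"],c["fy"]]
    u=p.copy()
    for _ in range(20):u=p/(1+c["k1"]*(u**2).sum(1,keepdims=True))
    d=np.c_[u[:,0],-u[:,1],-np.ones(len(u))]@T[:3,:3].T
    return T[:3,3],d/np.linalg.norm(d,axis=1,keepdims=True)
def plane(n,px,z,T=None):
    o,d=rays(n,px,T);return o+d*((z-o[2])/d[:,2:])
def tri(*views): # (origin,dirs) each
    out=[]
    for i in range(len(views[0][1])):
        A=0;b=0
        for o,d in views:
            P=np.eye(3)-np.outer(d[i],d[i]);A=A+P;b=b+P@o
        out.append(np.linalg.solve(A,b))
    return np.array(out)
def totool(v): return np.array(env.get_obs()["eef_rot"]).T@np.array(v)
E
python3 - <<'E'
import cv2,numpy as np
s=cv2.imread("pics/scene0.png");d=cv2.imread("pics/side0.png")
def crop(im,x,y,w,h,f):return cv2.resize(im[y:y+h,x:x+w],None,fx=f,fy=f,interpolation=cv2.INTER_CUBIC)
a=crop(s,270,125,120,100,3.333);b=crop(d,155,220,160,120,2.5)
H=333
can=np.zeros((600,800,3),np.uint8)
can[:333,:400]=a[:333,:400];can[:300,400:]=b
can[300:600,400:]=crop(d,260,150,160,120,2.5)[:300]
can[333:600,:400]=crop(s,85,180,210,140,1.905)[:267,:400]
cv2.imwrite("pics/crop0.png",can)
from h import *
print(np.round(plane("scene",[[217,212],[146,249]],.024),3),np.round(plane("scene",[[188,272]],.03),3),np.round(plane("scene",[[201,253],[178,289]],.03),3))
print(plane("side",[[341,218],[377,187]],.024).round(3))
E
```

```text
[[ 0.494 -0.097  0.024]
 [ 0.493 -0.298  0.024]] [[ 0.61  -0.243  0.03 ]] [[ 0.582 -0.192  0.03 ]
 [ 0.635 -0.282  0.03 ]]
[[ 0.477 -0.088  0.024]
 [ 0.476 -0.284  0.024]]
```

View pics/crop0.png

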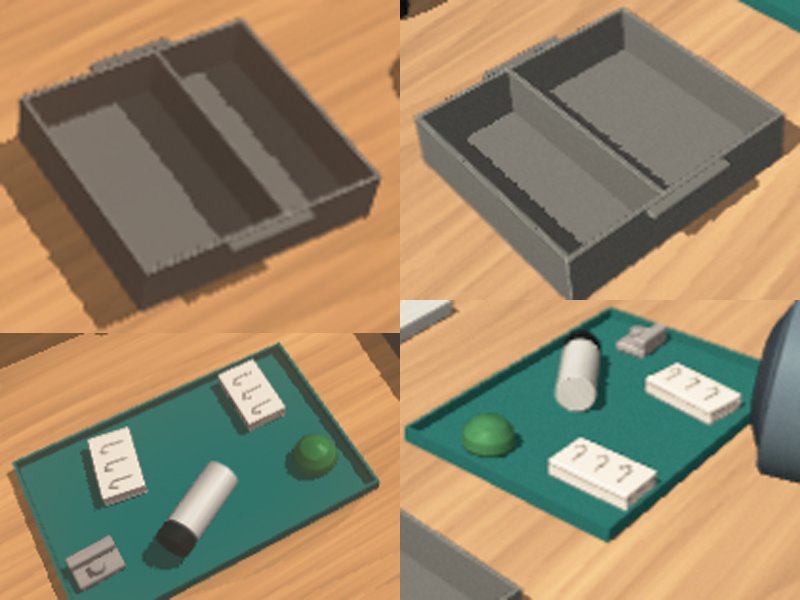

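The crops give tote rim corners of about (22,98), (240,20), (378,178), (148,275) in the scene crop and (418,118), (625,10), (782,117), (570,262) in the side crop. Case lid corners and canister ends are readable too, with the foot facing the tote side and the lid facing away and to the right. Next I triangulate them.

```bash
python3 - <<'E'
from h import *
a=np.array
def S1(p):return a(p,float)/3.333+[270,125]
def D1(p):return (a(p,float)-[400,0])/2.5+[155,220]
def S2(p):return (a(p,float)-[0,333])/1.905+[85,180]
def D2(p):return (a(p,float)-[400,300])/2.5+[260,150]
def t(s,d):
    X=tri(rays("scene",s),rays("side",d));return X
X=t(S1([[22,98],[240,20],[378,178],[148,275]]),D1([[782,117],[570,262],[418,118],[625,10]]))
print("tote",X.round(3),X.mean(0).round(3))
for n,s,d in(("A",[[219,371],[256,360],[284,408],[243,419]],[[656,470],[630,497],[549,463],[578,438]]),("B",[[88,440],[128,429],[146,486],[102,496]],[[741,397],[715,417],[647,385],[679,364]])):
    X=t(S2(s),D2(d));v=X[2]+X[3]-X[0]-X[1];print(n,X.round(3),X.mean(0).round(3),np.arctan2(v[1],v[0]).round(3))
print("can",t(S2([[225,472],[175,540]]),D2([[575,393],[583,340]])).round(3))
E
```

```text
tote [[0.426 0.136 0.046]
 [0.455 0.354 0.046]
 [0.661 0.326 0.046]
 [0.632 0.107 0.046]] [0.544 0.231 0.046]
A [[ 0.434 -0.116  0.027]
 [ 0.437 -0.063  0.02 ]
 [ 0.532 -0.071  0.017]
 [ 0.526 -0.125  0.024]] [ 0.482 -0.094  0.022] -0.09
B [[ 0.432 -0.314  0.019]
 [ 0.44  -0.262  0.014]
 [ 0.534 -0.28   0.014]
 [ 0.522 -0.334  0.023]] [ 0.482 -0.298  0.017] -0.2
can [[ 0.579 -0.19   0.028]
 [ 0.632 -0.288  0.037]]
```

Triangulation gives:

| Item | Position (m) | Yaw / direction |
|---|---|---|
| Tote | (0.544, 0.231), rim about 0.048 high | -0.137 |
| Case A | (0.482, -0.094) | -0.09 |
| Case B | (0.482, -0.298) | -0.2 |
| Canister | lies about (0.605, -0.24) | lid towards -y+x |

I'll fly over case A and refine with the wrist camera.

Units first: shifts go in units of 5 mm. So 0.09 m is 18, 0.14 m is 28.

```bash

python3 inch.py '[[[6, -5.4, 0], [0, 0, 0], 1], [[12, -11, 0], [0, 0, 0], 1], [[18, -16.6, 0], [0, 0, 0], 1], [[24, -22, 0], [0, 0, 0], 1], [[28, -26, 0], [0, 0, 0], 1]]'
python3 inch.py '[[[6, -5.4, 0], [0, 0, 0], 1], [[12, -11, 0], [0, 0, 0], 1], [[18, -16.6, 0], [0, 0, 0], 1], [[24, -22, 0], [0, 0, 0], 1], [[28, -26, 0], [0, 0, 0], 1]]'
python3 inch.py '[[[6, -5.4, 0], [0, 0, 0], 1], [[12, -11, 0], [0, 0, 0], 1], [[18, -16.6, 0], [0, 0, 0], 1], [[25.4, -23, 0], [0, 0, 0], 1], [[25.4, -23, 0], [0, 0, 0], 1]]'
python3 inch.py '[[[0, 0, 0], [0, 0, 0.12], 1], [[0, 0, 0], [0, 0, 0.24], 1], [[0, 0, 0], [0, 0, 0.36], 1], [[0, 0, 0], [0, 0, 0.48], 1], [[0, 0, 0], [0, 0, 0.49], 1]]'
python3 inch.py '[[[0, 0, 0], [0, 0, 0], 1]]'
python3 - <<'E'
from h import *
T=wristT();np.save("w1.npy",T);im=env.read_camera("wrist")
cv2.imwrite("pics/w1.png",cv2.resize(im[:,:,::-1],(800,600),interpolation=cv2.INTER_CUBIC))
o=env.get_obs();print(o["tcp_pos"],o["qpos"],o["eef_rot"])
E
```

```text
clock: 0.52
tcp_pos: [0.3322, -0.4214, 0.2306]
eef_rot: [[0.921, 0.39, -0.0], [0.39, -0.921, 0.002], [0.001, -0.002, -1.0]]
ft_force: [0.3, -0.1, -0.4]
finger_gap: 1.003
grip_force: 0.0
clock: 0.93
tcp_pos: [0.4103, -0.2473, 0.2309]
eef_rot: [[0.921, 0.391, -0.0], [0.391, -0.921, 0.001], [0.0, -0.001, -1.0]]
ft_force: [-0.1, 0.5, 0.1]
finger_gap: 1.001
grip_force: 0.0
clock: 1.35
tcp_pos: [0.483, -0.09, 0.231]
eef_rot: [[0.919, 0.395, 0.0], [0.395, -0.919, 0.002], [0.001, -0.002, -1.0]]
ft_force: [-0.0, -0.5, -0.3]
finger_gap: 1.002
grip_force: 0.0
clock: 1.77
tcp_pos: [0.4816, -0.095, 0.2309]
eef_rot: [[0.996, -0.092, -0.001], [-0.092, -0.996, 0.0], [-0.001, -0.0, -1.0]]
ft_force: [-0.3, -0.6, -0.0]
finger_gap: 0.999
grip_force: 0.0
clock: 1.85
tcp_pos: [0.4817, -0.095, 0.231]
eef_rot: [[0.996, -0.088, -0.001], [-0.088, -0.996, 0.0], [-0.001, -0.0, -1.0]]
ft_force: [0.3, 0.3, -0.4]
finger_gap: 1.002
grip_force: 0.0
[ 0.48174686 -0.09505308  0.23104519] [-4.26151160e-01 -1.36032679e-01  1.95554135e+00 -5.08157107e-05
  1.32255178e+00  1.23248325e+00] [[ 9.96145710e-01 -8.77127455e-02 -4.46323052e-04]
 [-8.77126872e-02 -9.96145804e-01  1.48521509e-04]
 [-4.57630065e-04 -1.08800870e-04 -9.99999889e-01]]
```

View pics/w1.png

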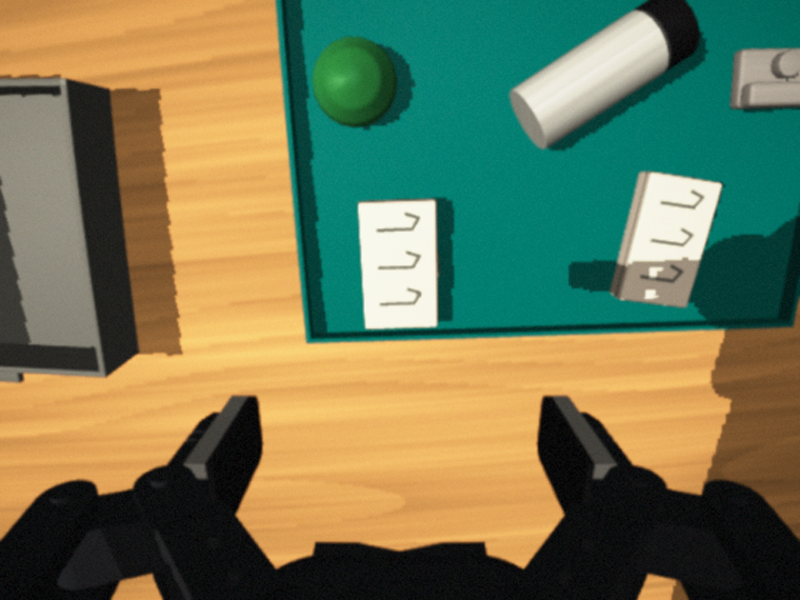

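The wrist view shows case A's lid corners at about (358,203), (436,200), (437,327), (364,328) and case B's at (650,173), (721,183), (688,306), (625,299). The canister foot end is at (530,120) and its lid end at (685,25). All coordinates are in the 800-wide picture.

```bash
python3 - <<'E'
from h import *
T=np.load("w1.npy")
for n,p in(("A",[[358,203],[436,200],[437,327],[364,328]]),("B",[[648,173],[721,183],[688,306],[623,299]])):
    X=plane("wrist",np.array(p)*.7,.024,T);v=X[0]+X[1]-X[2]-X[3];print(n,X.round(3),X.mean(0).round(4),np.arctan2(v[1],v[0]).round(3))
print("can",plane("wrist",np.array([[530,120],[512,95],[549,148],[640,15],[690,62],[672,42]])*.7,.027,T).round(3))
print("tray corner",plane("wrist",np.array([[308,341]])*.7,.018,T).round(3),"tote rim",plane("wrist",np.array([[66,80],[103,375]])*.7,.05,T).round(3))
E
```

```text
A [[ 0.533 -0.069  0.024]
 [ 0.53  -0.124  0.024]
 [ 0.435 -0.119  0.024]
 [ 0.439 -0.063  0.024]] [ 0.484  -0.0938  0.024 ] -0.063
B [[ 0.537 -0.277  0.024]
 [ 0.526 -0.332  0.024]
 [ 0.434 -0.315  0.024]
 [ 0.444 -0.262  0.024]] [ 0.4852 -0.2964  0.024 ] -0.171
can [[ 0.578 -0.192  0.027]
 [ 0.595 -0.18   0.027]
 [ 0.559 -0.205  0.027]
 [ 0.639 -0.266  0.027]
 [ 0.608 -0.302  0.027]
 [ 0.621 -0.289  0.027]]
tray corner [[ 0.43  -0.017  0.018]] tote rim [[0.631 0.106 0.05 ]
 [0.428 0.135 0.05 ]]
```

```bash

python3 inch.py '[[[0.4, -0.2, 8], [0, 0, 0.01], 1], [[0.4, -0.2, 16], [0, 0, 0.01], 1], [[0.4, -0.2, 24], [0, 0, 0.01], 1], [[0.4, -0.2, 32], [0, 0, 0.01], 1], [[0.4, -0.2, 38], [0, 0, 0.01], 1]]'
python3 inch.py '[[[0, 0, 3], [0, 0, 0], 1], [[0, 0, 5.2], [0, 0, 0], 1], [[0, 0, 7.2], [0, 0, 0], 1], [[0, 0, 7.2], [0, 0, 0], 1]]' 40
python3 inch.py '[[[0, 0, 0], [0, 0, 0], 0], [[0, 0, 0], [0, 0, 0], 0], [[0, 0, 0], [0, 0, 0], 0], [[0, 0, 0], [0, 0, 0], 0], [[0, 0, 0], [0, 0, 0], 0]]' 40
python3 inch.py '[[[0, 0, 0], [0, 0, 0], 0], [[0, 0, 0], [0, 0, 0], 0], [[0, 0, 0], [0, 0, 0], 0], [[0, 0, 0], [0, 0, 0], 0], [[0, 0, 0], [0, 0, 0], 0]]' 40
```

```text
clock: 2.32
tcp_pos: [0.4823, -0.0935, 0.0382]
eef_rot: [[0.995, -0.098, -0.003], [-0.098, -0.995, 0.001], [-0.003, -0.001, -1.0]]
ft_force: [0.7, -0.3, -0.3]
finger_gap: 0.998
grip_force: 0.0
clock: 2.65
tcp_pos: [0.4833, -0.0939, 0.0041]
eef_rot: [[0.995, -0.099, -0.002], [-0.099, -0.995, 0.001], [-0.002, -0.001, -1.0]]
ft_force: [0.1, -0.0, 0.4]
finger_gap: 1.001
grip_force: 0.0
clock: 3.07
tcp_pos: [0.4855, -0.0947, 0.0072]
eef_rot: [[0.995, -0.1, 0.003], [-0.1, -0.995, -0.001], [0.003, 0.001, -1.0]]
ft_force: [-0.8, -0.9, 6.7]
finger_gap: 0.651
grip_force: 42.5
clock: 3.48
tcp_pos: [0.4855, -0.0947, 0.0071]
eef_rot: [[0.995, -0.1, 0.003], [-0.1, -0.995, -0.001], [0.003, 0.001, -1.0]]
ft_force: [-1.6, -0.0, 6.4]
finger_gap: 0.645
grip_force: 42.5
```

```bash

python3 inch.py '[[[0, 0, -4], [0, 0, 0], 0], [[0, 0, -10], [0, 0, 0], 0], [[0, 0, -18], [0, 0, 0], 0], [[0, 0, -26], [0, 0, 0], 0], [[0, 0, -32], [0, 0, 0], 0]]'
python3 inch.py '[[[2, -7, 0], [0, 0, 0], 0], [[4, -14, 0], [0, 0, 0], 0], [[6, -21, 0], [0, 0, 0], 0], [[7.4, -28.2, 0], [0, 0, 0], 0], [[7.4, -28.2, 0], [0, 0, 0], 0]]'
python3 inch.py '[[[2, -7, 0], [0, 0, 0], 0], [[4, -14, 0], [0, 0, 0], 0], [[6, -21, 0], [0, 0, 0], 0], [[7.4, -28.2, 0], [0, 0, 0], 0], [[7.4, -28.2, 0], [0, 0, 0], 0]]'
python3 inch.py '[[[0, 0, 0], [0, 0, -0.12], 0], [[0, 0, 0], [0, 0, -0.24], 0], [[0, 0, 0], [0, 0, -0.36], 0], [[0, 0, 0], [0, 0, -0.48], 0], [[0, 0, 0], [0, 0, -0.6], 0]]' | head -1
python3 inch.py '[[[0, 0, 0], [0, 0, -0.12], 0], [[0, 0, 0], [0, 0, -0.24], 0], [[0, 0, 0], [0, 0, -0.36], 0], [[0, 0, 0], [0, 0, -0.48], 0], [[0, 0, 0], [0, 0, -0.6], 0]]' | head -1
python3 inch.py '[[[0, 0, 0], [0, 0, -0.12], 0], [[0, 0, 0], [0, 0, -0.24], 0], [[0, 0, 0], [0, 0, -0.334], 0], [[0, 0, 0], [0, 0, -0.334], 0], [[0, 0, 0], [0, 0, -0.334], 0]]'
python3 - <<'E'
from h import *
T=wristT();np.save("w2.npy",T);im=env.read_camera("wrist")
cv2.imwrite("pics/w2.png",cv2.resize(im[:,:,::-1],(800,600),interpolation=cv2.INTER_CUBIC))
print(env.get_obs()["qpos"])
E
```

```text
clock: 3.9
tcp_pos: [0.4849, -0.0944, 0.1693]
eef_rot: [[0.995, -0.1, 0.004], [-0.1, -0.995, -0.002], [0.004, 0.001, -1.0]]
ft_force: [-0.1, 0.4, -0.5]
finger_gap: 0.64
grip_force: 42.7
clock: 4.32
tcp_pos: [0.536, 0.0473, 0.1662]
eef_rot: [[0.996, -0.095, 0.002], [-0.095, -0.996, 0.002], [0.002, -0.002, -1.0]]
ft_force: [-0.4, -0.4, -1.7]
finger_gap: 0.643
grip_force: 42.7
clock: 4.73
tcp_pos: [0.5869, 0.184, 0.1661]
eef_rot: [[0.995, -0.095, 0.002], [-0.095, -0.995, 0.002], [0.002, -0.002, -1.0]]
ft_force: [-0.2, -0.0, -1.8]
finger_gap: 0.649
grip_force: 42.8
clock: 5.15
clock: 5.57
clock: 5.98
tcp_pos: [0.5858, 0.1788, 0.1656]
eef_rot: [[0.139, 0.99, 0.0], [0.99, -0.139, 0.0], [0.0, 0.0, -1.0]]
ft_force: [-0.3, -0.8, -0.7]
finger_gap: 0.645
grip_force: 42.8
[ 1.11439932e-01  2.24245726e-01  1.70792193e+00 -4.12759919e-05
  1.20909217e+00  2.50891991e-01]
```

View pics/w2.png

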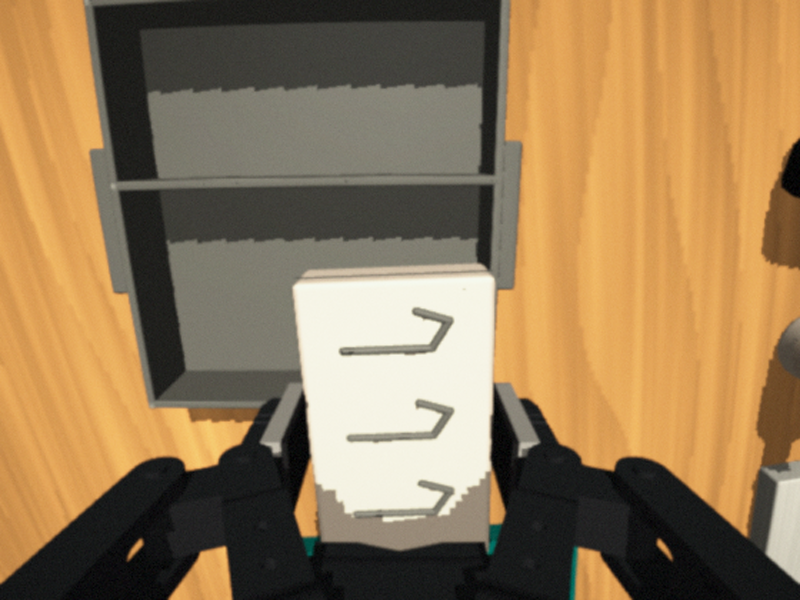

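The wrist view over the tote shows the divider from (117,186) to (497,181), the near-left outer rim corner at (152,405), and the bay floor edges. The case is held square and flat.

```bash
python3 - <<'E'
from h import *
T=np.load("w2.npy");R=lambda p,z:plane("wrist",np.array(p)*.7,z,T)
y=-.137;ex=np.array([np.cos(y),np.sin(y)]);ey=np.array([-ex[1],ex[0]])
c=np.array([.544,.231])
for n,p,z in(("divider ends",[[117,186],[497,181]],.05),("corner",[[152,405],[90,6]],.05),("floor NL,div-left,right",[[186,371],[141,30],[484,22]],.004)):
    X=R(p,z);print(n,X.round(3),[( (q[:2]-c)@np.c_[ex,ey]).round(4) for q in X])
v=R([[117,186],[497,181]],.05);d=v[1]-v[0];print(np.arctan2(d[1],d[0]))
print("divider tri with scene",)
E
```

```text
divider ends [[0.447 0.266 0.05 ]
 [0.647 0.238 0.05 ]] [array([-0.1004,  0.021 ]), array([0.1006, 0.0214])]
corner [[0.429 0.137 0.05 ]
 [0.458 0.352 0.05 ]] [array([-0.1016, -0.1087]), array([-0.1018,  0.1084])]
floor NL,div-left,right [[0.431 0.139 0.004]
 [0.46  0.351 0.004]
 [0.656 0.325 0.004]] [array([-0.0996, -0.1069]), array([-0.0996,  0.1077]), array([0.0983, 0.1084])]
-0.13510944202485356
divider tri with scene
```

```bash

python3 inch.py '[[[0, 0.2, 6], [0, 0, 0], 0], [[0, 0.2, 12], [0, 0, 0], 0], [[0, 0.2, 18], [0, 0, 0], 0], [[0, 0.2, 24], [0, 0, 0], 0], [[0, 0.2, 27], [0, 0, 0], 0]]'
python3 inch.py '[[[0, 0, 1.6], [0, 0, 0], 0], [[0, 0, 3], [0, 0, 0], 0], [[0, 0, 4.2], [0, 0, 0], 0], [[0, 0, 4.2], [0, 0, 0], 0], [[0, 0, 4.2], [0, 0, 0], 0]]'
```

```text
clock: 6.45
tcp_pos: [0.5843, 0.1785, 0.0264]
eef_rot: [[0.139, 0.99, -0.006], [0.99, -0.139, -0.001], [-0.001, -0.005, -1.0]]
ft_force: [-1.2, 0.1, -1.2]
finger_gap: 0.645
grip_force: 42.7
clock: 6.87
tcp_pos: [0.5876, 0.179, 0.0102]
eef_rot: [[0.137, 0.991, 0.002], [0.991, -0.137, 0.0], [0.0, 0.002, -1.0]]
ft_force: [0.6, 0.3, -0.5]
finger_gap: 0.644
grip_force: 42.7
```

```bash

python3 inch.py '[[[0, 0, 0.2], [0, 0, 0], 0], [[0, 0, 0.4], [0, 0, 0], 0], [[0, 0, 0.5], [0, 0, 0], 0], [[0, 0, 0.5], [0, 0, 0], 0]]' | egrep 'tcp|ft'
python3 inch.py '[[[0, 0, 0], [0, 0, 0], 0.68], [[0, 0, 0], [0, 0, 0], 0.72], [[0, 0, 0], [0, 0, 0], 0.77], [[0, 0, 0], [0, 0, 0], 0.77], [[0, 0, 0], [0, 0, 0], 0.77]]' 
python3 inch.py '[[[0, 0, -4], [0, 0, 0], 0.77], [[0, 0, -10], [0, 0, 0], 0.77], [[0, 0, -18], [0, 0, 0], 0.77], [[0, 0, -26], [0, 0, 0], 0.77], [[0, 0, -34], [0, 0, 0], 0.77]]'
```

```text
tcp_pos: [0.5872, 0.179, 0.0072]
ft_force: [1.2, -0.3, 0.3]
clock: 7.62
tcp_pos: [0.5869, 0.179, 0.0069]
eef_rot: [[0.137, 0.991, 0.0], [0.991, -0.137, 0.0], [0.0, 0.0, -1.0]]
ft_force: [-0.3, -0.6, 0.0]
finger_gap: 0.769
grip_force: 0.0
clock: 8.03
tcp_pos: [0.5864, 0.1789, 0.1784]
eef_rot: [[0.137, 0.991, -0.001], [0.991, -0.137, -0.0], [-0.0, -0.001, -1.0]]
ft_force: [1.4, -0.3, -0.8]
finger_gap: 0.77
grip_force: 0.0
```

```bash

for i in 1; do
python3 inch.py '[[[-7, -0.6, 0], [0, 0, 0], 1], [[-14, -1.2, 0], [0, 0, 0], 1], [[-22, -1.8, 0], [0, 0, 0], 1], [[-30, -2.2, 0], [0, 0, 0], 1], [[-33, -2.4, 0], [0, 0, 0], 1]]' |head -1
python3 inch.py '[[[-7, -0.6, 0], [0, 0, 0], 1], [[-14, -1.2, 0], [0, 0, 0], 1], [[-22, -1.8, 0], [0, 0, 0], 1], [[-30, -2.2, 0], [0, 0, 0], 1], [[-33, -2.4, 0], [0, 0, 0], 1]]' |head -1
python3 inch.py '[[[-7, -0.6, 0], [0, 0, 0], 1], [[-14, -1.2, 0], [0, 0, 0], 1], [[-22, -1.8, 0], [0, 0, 0], 1], [[-31, -2.28, 0], [0, 0, 0], 1], [[-31, -2.28, 0], [0, 0, 0], 1]]' |head -2
python3 inch.py '[[[0, 0, 0], [0, 0, 0.12], 1], [[0, 0, 0], [0, 0, 0.24], 1], [[0, 0, 0], [0, 0, 0.36], 1], [[0, 0, 0], [0, 0, 0.48], 1], [[0, 0, 0], [0, 0, 0.6], 1]]' | head -1
python3 inch.py '[[[0, 0, 0], [0, 0, 0.12], 1], [[0, 0, 0], [0, 0, 0.24], 1], [[0, 0, 0], [0, 0, 0.36], 1], [[0, 0, 0], [0, 0, 0.48], 1], [[0, 0, 0], [0, 0, 0.6], 1]]' | head -1
python3 inch.py '[[[0, 0, 0], [0, 0, 0.12], 1], [[0, 0, 0], [0, 0, 0.24], 1], [[0, 0, 0], [0, 0, 0.36], 1], [[0, 0, 0], [0, 0, 0.414], 1], [[0, 0, 0], [0, 0, 0.414], 1]]'
done
python3 - <<'E'
from h import *
T=wristT();np.save("w3.npy",T);im=env.read_camera("wrist")
cv2.imwrite("pics/w3.png",cv2.resize(im[:,:,::-1],(800,600),interpolation=cv2.INTER_CUBIC))
E
```

```text
clock: 8.45
clock: 8.87
clock: 9.28
tcp_pos: [0.4843, -0.3025, 0.1774]
clock: 9.7
clock: 10.12
clock: 10.53
tcp_pos: [0.4855, -0.2964, 0.1767]
eef_rot: [[0.984, -0.18, -0.0], [-0.18, -0.984, 0.0], [-0.0, -0.0, -1.0]]
ft_force: [0.2, 0.2, 0.4]
finger_gap: 1.002
grip_force: 0.0
```

View pics/w3.png

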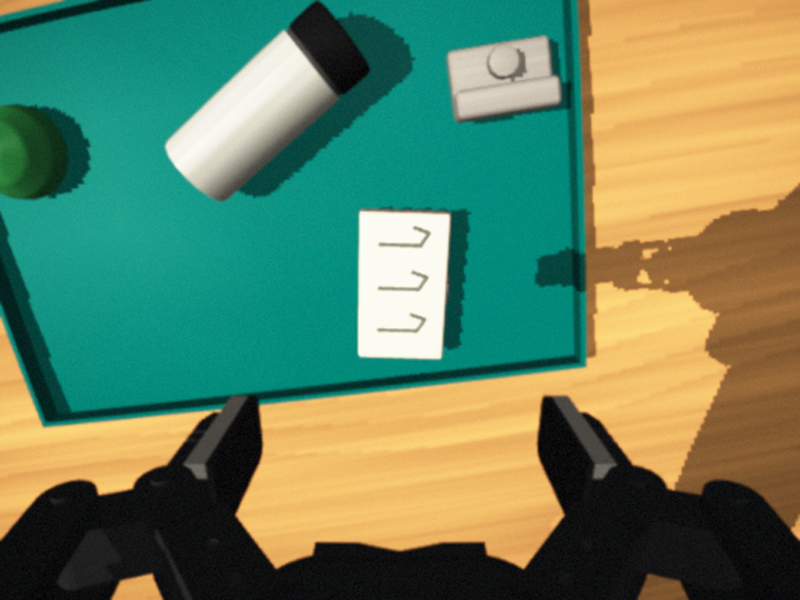

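Case B's lid corners are at (359,211), (450,212), (442,358), (359,357). The canister foot corners are at (166,147) and (222,199), and its lid corners at (318,2) and (369,69).

```bash
python3 - <<'E'
from h import *
T=np.load("w3.npy");T1=np.load("w1.npy")
r=lambda p,T:rays("wrist",np.array(p)*.7,T)
p=[[359,211],[450,212],[442,358],[359,357]]
X=plane("wrist",np.array(p)*.7,.024,T);v=X[0]+X[1]-X[2]-X[3];print(X.mean(0).round(4),np.arctan2(v[1],v[0]).round(3))
print("tri B",tri(r(p,T),r([[648,173],[721,183],[688,306],[623,299]],T1)).round(3))
q=[[166,147],[222,199],[318,2],[369,69]]
C=plane("wrist",np.array(q)*.7,.027,T);f=(C[0]+C[1])/2;l=(C[2]+C[3])/2;print(C.round(3),f.round(4),l.round(4),np.linalg.norm(l-f),np.arctan2(*(l-f)[1::-1]))
print("tri foot",tri(r(q[:2],T),r([[512,95],[549,148]],T1)).round(3))
E
```

```text
[ 0.4858 -0.2972  0.024 ] -0.207
tri B [[ 0.537 -0.279  0.018]
 [ 0.526 -0.334  0.02 ]
 [ 0.434 -0.314  0.024]
 [ 0.445 -0.261  0.027]]
[[ 0.596 -0.176  0.027]
 [ 0.56  -0.201  0.027]
 [ 0.652 -0.281  0.027]
 [ 0.614 -0.302  0.027]] [ 0.578  -0.1888  0.027 ] [ 0.6331 -0.2914  0.027 ] 0.11651194688018329 -1.078101274339738
tri foot [[ 0.595 -0.179  0.032]
 [ 0.56  -0.203  0.032]]
```

```bash

python3 inch.py '[[[0, 0.2, 7], [0, 0, 0.02], 1], [[0, 0.2, 14], [0, 0, 0.02], 1], [[0, 0.2, 20], [0, 0, 0.02], 1], [[0, 0.2, 26], [0, 0, 0.02], 1], [[0, 0.2, 30], [0, 0, 0.02], 1]]'|egrep 'tcp|ft'
python3 inch.py '[[[0, 0, 2], [0, 0, 0], 1], [[0, 0, 3.4], [0, 0, 0], 1], [[0, 0, 4.2], [0, 0, 0], 1], [[0, 0, 4.2], [0, 0, 0], 1]]' 40|egrep 'tcp|ft'
python3 inch.py '[[[0, 0, 0], [0, 0, 0], 0], [[0, 0, 0], [0, 0, 0], 0], [[0, 0, 0], [0, 0, 0], 0], [[0, 0, 0], [0, 0, 0], 0], [[0, 0, 0], [0, 0, 0], 0]]' 40 |head -1
python3 inch.py '[[[0, 0, 0], [0, 0, 0], 0], [[0, 0, 0], [0, 0, 0], 0], [[0, 0, 0], [0, 0, 0], 0]]' 40
python3 inch.py '[[[0, 0, -4], [0, 0, 0], 0], [[0, 0, -10], [0, 0, 0], 0], [[0, 0, -18], [0, 0, 0], 0], [[0, 0, -26], [0, 0, 0], 0], [[0, 0, -32], [0, 0, 0], 0]]'
```

```text
tcp_pos: [0.484, -0.2963, 0.0237]
ft_force: [0.1, 1.1, 1.4]
tcp_pos: [0.4857, -0.2979, 0.0061]
ft_force: [-0.7, -0.9, 0.9]
clock: 11.75
clock: 12.0
tcp_pos: [0.4863, -0.2985, 0.0073]
eef_rot: [[0.98, -0.199, 0.002], [-0.199, -0.98, -0.002], [0.002, 0.001, -1.0]]
ft_force: [-0.0, 0.3, 6.5]
finger_gap: 0.641
grip_force: 43.6
clock: 12.42
tcp_pos: [0.4859, -0.2981, 0.1692]
eef_rot: [[0.98, -0.199, 0.002], [-0.199, -0.98, -0.002], [0.003, 0.002, -1.0]]
ft_force: [0.5, -0.7, 0.0]
finger_gap: 0.647
grip_force: 42.9
```

```bash

python3 inch.py '[[[-1.2, -7, 0], [0, 0, 0], 0], [[-2.6, -14, 0], [0, 0, 0], 0], [[-4, -22, 0], [0, 0, 0], 0], [[-5.6, -30, 0], [0, 0, 0], 0], [[-6.2, -32.2, 0], [0, 0, 0], 0]]' |head -1
python3 inch.py '[[[-1.2, -7, 0], [0, 0, 0], 0], [[-2.6, -14, 0], [0, 0, 0], 0], [[-4, -22, 0], [0, 0, 0], 0], [[-5.6, -30, 0], [0, 0, 0], 0], [[-6.2, -32.2, 0], [0, 0, 0], 0]]' |head -1
python3 inch.py '[[[-1.2, -7, 0], [0, 0, 0], 0], [[-2.6, -14, 0], [0, 0, 0], 0], [[-4, -22, 0], [0, 0, 0], 0], [[-6.2, -32, 0], [0, 0, 0], 0], [[-6.2, -32, 0], [0, 0, 0], 0]]' |head -2
python3 inch.py '[[[0, 0, 0], [0, 0, -0.12], 0], [[0, 0, 0], [0, 0, -0.24], 0], [[0, 0, 0], [0, 0, -0.36], 0], [[0, 0, 0], [0, 0, -0.48], 0], [[0, 0, 0], [0, 0, -0.6], 0]]' | head -1
python3 inch.py '[[[0, 0, 0], [0, 0, -0.12], 0], [[0, 0, 0], [0, 0, -0.24], 0], [[0, 0, 0], [0, 0, -0.36], 0], [[0, 0, 0], [0, 0, -0.48], 0], [[0, 0, 0], [0, 0, -0.6], 0]]' | head -1
python3 inch.py '[[[0, 0, 0], [0, 0, -0.12], 0], [[0, 0, 0], [0, 0, -0.24], 0], [[0, 0, 0], [0, 0, -0.36], 0], [[0, 0, 0], [0, 0, -0.434], 0], [[0, 0, 0], [0, 0, -0.434], 0]]'
python3 inch.py '[[[0, 0, 0], [0, 0, 0], 0]]'
python3 - <<'E'
from h import *
T=wristT();np.save("w4.npy",T);im=env.read_camera("wrist")
cv2.imwrite("pics/w4.png",cv2.resize(im[:,:,::-1],(800,600),interpolation=cv2.INTER_CUBIC))
E
```

```text
clock: 12.83
clock: 13.25
clock: 13.67
tcp_pos: [0.4896, 0.1973, 0.1659]
clock: 14.08
clock: 14.5
clock: 14.92
tcp_pos: [0.4902, 0.1925, 0.1656]
eef_rot: [[0.136, 0.991, -0.0], [0.991, -0.136, -0.0], [-0.0, -0.0, -1.0]]
ft_force: [-0.2, -0.2, 0.1]
finger_gap: 0.643
grip_force: 43.0
clock: 15.0
tcp_pos: [0.4902, 0.1927, 0.1657]
eef_rot: [[0.139, 0.99, -0.0], [0.99, -0.139, -0.0], [-0.0, -0.0, -1.0]]
ft_force: [-0.0, 0.3, -1.0]
finger_gap: 0.643
grip_force: 43.0
```

View pics/w4.png

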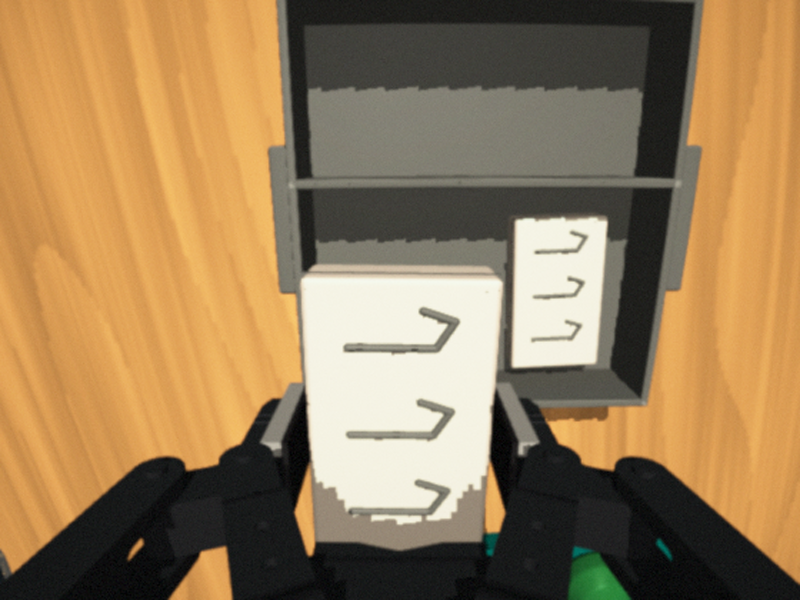

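Case A lies flat in the wide bay, with lid corners at (512,217), (606,217), (597,364), (512,367). Case B is held square, with room to its left.

```bash
python3 - <<'E'
from h import *
T=np.load("w4.npy");y=-.137;ex=np.array([np.cos(y),np.sin(y)]);ey=np.array([-ex[1],ex[0]])
for q in plane("wrist",np.array([[512,217],[606,217],[597,364],[512,367]])*.7,.024,T):print(((q[:2]-[.544,.231])@np.c_[ex,ey]).round(4))
E
python3 inch.py '[[[0, 0, 6], [0, 0, 0], 0], [[0, 0, 12], [0, 0, 0], 0], [[0, 0, 18], [0, 0, 0], 0], [[0, 0, 24], [0, 0, 0], 0], [[0, 0, 27], [0, 0, 0], 0]]' |egrep 'tcp|ft'
python3 inch.py '[[[0, 0, 1.6], [0, 0, 0], 0], [[0, 0, 3], [0, 0, 0], 0], [[0, 0, 4.2], [0, 0, 0], 0], [[0, 0, 4.7], [0, 0, 0], 0], [[0, 0, 4.7], [0, 0, 0], 0]]' |egrep 'tcp|ft'
```

```text
[0.0189 0.0006]
[0.0748 0.0008]
[ 0.0805 -0.0932]
[ 0.0251 -0.0948]
tcp_pos: [0.4877, 0.1926, 0.0272]
ft_force: [-0.3, 0.1, -1.6]
tcp_pos: [0.4908, 0.1933, 0.0078]
ft_force: [-0.1, 0.8, -0.9]
```

```bash

python3 inch.py '[[[0, 0, 0.14], [0, 0, 0], 0], [[0, 0, 0.14], [0, 0, 0], 0]]' |egrep 'tcp|ft'
python3 inch.py '[[[0, 0, 0], [0, 0, 0], 0.68], [[0, 0, 0], [0, 0, 0], 0.72], [[0, 0, 0], [0, 0, 0], 0.75], [[0, 0, 0], [0, 0, 0], 0.75], [[0, 0, 0], [0, 0, 0], 0.75]]' |egrep 'tcp|ft|gap'
python3 inch.py '[[[0, 0, -4], [0, 0, 0], 0.75], [[0, 0, -10], [0, 0, 0], 0.75], [[0, 0, -18], [0, 0, 0], 0.75], [[0, 0, -26], [0, 0, 0], 0.75], [[0, 0, -34], [0, 0, 0], 0.75]]'
python3 - <<'E'
from h import *
a=np.array([np.cos(-1.078),np.sin(-1.078),0]);foot=np.array([.578,-.189,.027])
g=foot+.073*a
al=np.pi/4
z=-a*np.sin(al)+np.array([0,0,-np.cos(al)])
y=np.array([-a[1],a[0],0]);x=np.cross(y,z)   # y ~ (.88,.47)
R=np.c_[x,y,z]
tcp=g+np.array([0,0,.003])+.0187*z
hover=tcp-.12*z
o=env.get_obs();R0=np.array(o["eef_rot"]);p0=o["tcp_pos"]
from scipy.spatial.transform import Rotation as Ro
ry=Ro.from_matrix(R0.T@np.c_[np.cross(y,[0,0,-1]),y,[0,0,-1]]).as_rotvec()
print("g",g,"tcp",tcp,"hover",hover,"\nR",R.round(3),"\nyaw step",ry.round(3))
print("d to hover in tool",(R0.T@(hover-p0)).round(4), "tilt step in yawed tool", Ro.from_matrix(np.c_[np.cross(y,[0,0,-1]),y,[0,0,-1]].T@R).as_rotvec().round(3))
np.savez("can.npz",R=R,tcp=tcp,a=a)
E
```

```text
tcp_pos: [0.4908, 0.1934, 0.0074]
ft_force: [-0.1, -0.2, -0.3]
tcp_pos: [0.4901, 0.1932, 0.0067]
ft_force: [0.4, -0.5, 0.6]
finger_gap: 0.75
clock: 16.88
tcp_pos: [0.4895, 0.1932, 0.1782]
eef_rot: [[0.137, 0.991, -0.001], [0.991, -0.137, -0.0], [-0.0, -0.001, -1.0]]
ft_force: [1.4, -0.4, -0.3]
finger_gap: 0.749
grip_force: 0.0
g [ 0.61253567 -0.25331398  0.027     ] tcp [ 0.60628003 -0.24166443  0.0167771 ] hover [ 0.64642316 -0.31642089  0.10162992] 
R [[-0.335  0.881 -0.335]
 [ 0.623  0.473  0.623]
 [ 0.707  0.    -0.707]] 
yaw step [-0.001 -0.    -0.63 ]
d to hover in tool [-0.4834  0.2251  0.0765] tilt step in yawed tool [-0.     0.785  0.   ]
```

Units first: shifts go in units of 5 mm. So -0.161 m is -32.2, -0.137 m is -27.4.

```bash

python3 inch.py '[[[-6, 2.8, 0], [0, 0, 0], 1], [[-13, 6, 0], [0, 0, 0], 1], [[-20, 9.4, 0], [0, 0, 0], 1], [[-27.4, 12.8, 0], [0, 0, 0], 1], [[-32.2, 15, 0], [0, 0, 0], 1]]' |head -1
python3 inch.py '[[[-6, 2.8, 0], [0, 0, 0], 1], [[-13, 6, 0], [0, 0, 0], 1], [[-20, 9.4, 0], [0, 0, 0], 1], [[-27.4, 12.8, 0], [0, 0, 0], 1], [[-32.2, 15, 0], [0, 0, 0], 1]]' |head -1
python3 inch.py '[[[-6, 2.8, 0], [0, 0, 0], 1], [[-13, 6, 0], [0, 0, 0], 1], [[-20, 9.4, 0], [0, 0, 0], 1], [[-27.4, 12.8, 0], [0, 0, 0], 1], [[-32.2, 15, 0], [0, 0, 0], 1]]' |head -2
python3 inch.py '[[[0, 0, 0], [0, 0, -0.12], 1], [[0, 0, 0], [0, 0, -0.24], 1], [[0, 0, 0], [0, 0, -0.36], 1], [[0, 0, 0], [0, 0, -0.48], 1], [[0, 0, 0], [0, 0, -0.6], 1]]' | head -2
python3 inch.py '[[[0, 0, 0], [0, 0, -0.03], 1], [[0, 0, 0], [0, 0, -0.03], 1]]' | head -2
python3 inch.py '[[[0, 0, 0], [0, 0.12, 0], 1], [[0, 0, 0], [0, 0.24, 0], 1], [[0, 0, 0], [0, 0.36, 0], 1], [[0, 0, 0], [0, 0.4, 0], 1], [[0, 0, 0], [0, 0.4, 0], 1]]' | head -2
python3 inch.py '[[[0, 0, 0], [0, 0.12, 0], 1], [[0, 0, 0], [0, 0.24, 0], 1], [[0, 0, 0], [0, 0.36, 0], 1], [[0, 0, 0], [0, 0.385, 0], 1], [[0, 0, 0], [0, 0.385, 0], 1]]'
python3 inch.py '[[[0, 0, 0], [0, 0, 0], 1]]' | head -1
python3 - <<'E'
from h import *
d=np.load("can.npz");o=env.get_obs();R0=np.array(o["eef_rot"])
from scipy.spatial.transform import Rotation as Ro
print(o["qpos"].round(2) if hasattr(o["qpos"],"round") else o["qpos"],(R0.T@(d["tcp"]-o["tcp_pos"])).round(4),Ro.from_matrix(R0.T@d["R"]).as_rotvec().round(3))
np.save("w5.npy",wristT());im=env.read_camera("wrist")
cv2.imwrite("pics/w5.png",cv2.resize(im[:,:,::-1],(800,600),interpolation=cv2.INTER_CUBIC))
E
```

```text
clock: 17.3
clock: 17.72
clock: 18.13
tcp_pos: [0.6472, -0.3195, 0.1764]
clock: 18.55
tcp_pos: [0.6468, -0.316, 0.1761]
clock: 18.72
tcp_pos: [0.6469, -0.3159, 0.1763]
clock: 19.13
tcp_pos: [0.6467, -0.3175, 0.1744]
clock: 19.55
tcp_pos: [0.6465, -0.316, 0.1736]
eef_rot: [[-0.332, 0.881, -0.336], [0.623, 0.472, 0.623], [0.708, -0.002, -0.706]]
ft_force: [-0.7, 0.4, -1.4]
finger_gap: 1.001
grip_force: 0.0
clock: 19.63
[-0.7   0.88  0.91  0.3   2.08 -1.15] [-0.0529 -0.001   0.1728] [-0.     0.003  0.   ]
```

View pics/w5.png

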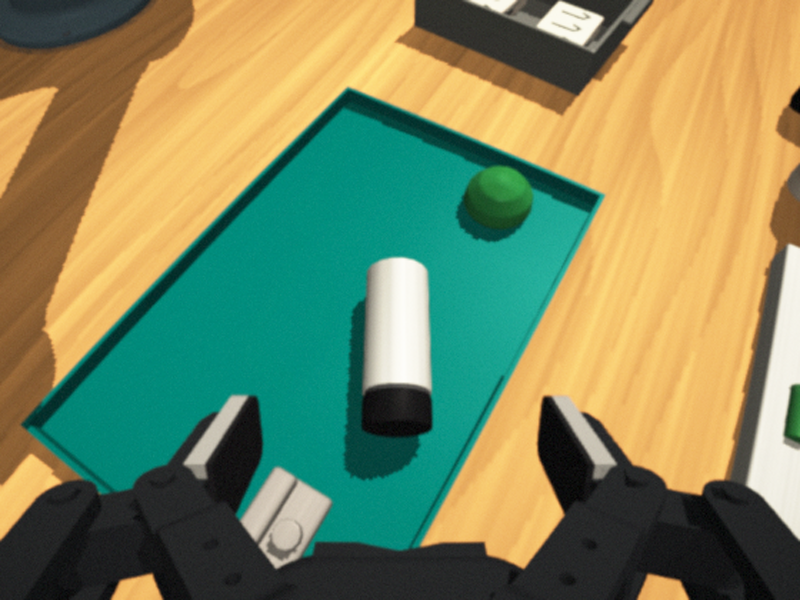

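The canister is centred between the fingers: its axis is at column 398, with the lid near (397,410). The slider at (288,515) sits lower left, clear of the fingers' path. Now I approach along the tool.

```bash
python3 - <<'E'
from h import *
d=np.load("can.npz");T=np.load("w3.npy")
S=plane("wrist",np.array([[449,50],[550,38],[561,105],[457,122]])*.7,.02,T)
print(S.round(3),((S-d["tcp"])@d["R"]).round(3))
E
python3 inch.py '[[[-6, 0, 0], [0, 0, 0], 1], [[-10.6, -0.2, 2], [0, 0, 0], 1], [[-10.6, -0.2, 9], [0, 0, 0], 1], [[-10.6, -0.2, 16], [0, 0, 0], 1], [[-10.6, -0.2, 22], [0, 0, 0], 1]]'|egrep 'tcp|ft'
python3 inch.py '[[[0, 0, 4], [0, 0, 0], 1], [[0, 0, 7], [0, 0, 0], 1], [[0, 0, 9], [0, 0, 0], 1], [[0, 0, 9], [0, 0, 0], 1]]'
```

```text
[[ 0.617 -0.348  0.02 ]
 [ 0.613 -0.405  0.02 ]
 [ 0.577 -0.408  0.02 ]
 [ 0.578 -0.346  0.02 ]] [[-0.067 -0.041 -0.072]
 [-0.102 -0.071 -0.107]
 [-0.091 -0.105 -0.096]
 [-0.053 -0.075 -0.058]]
tcp_pos: [0.6267, -0.2795, 0.0611]
ft_force: [0.3, 0.0, -0.6]
clock: 20.43
tcp_pos: [0.6114, -0.251, 0.0295]
eef_rot: [[-0.335, 0.88, -0.336], [0.623, 0.475, 0.622], [0.707, -0.001, -0.707]]
ft_force: [-0.2, 0.1, -0.0]
finger_gap: 0.997
grip_force: 0.0
```

```bash

python3 inch.py '[[[0, 0, 1.6], [0, 0, 0], 1], [[0, 0, 2.6], [0, 0, 0], 1], [[0, 0, 3.2], [0, 0, 0], 1], [[0, 0, 3.2], [0, 0, 0], 1]]'|egrep 'tcp|ft'
python3 inch.py '[[[0, 0, 0], [0, 0, 0], 0], [[0, 0, 0], [0, 0, 0], 0], [[0, 0, 0], [0, 0, 0], 0], [[0, 0, 0], [0, 0, 0], 0], [[0, 0, 0], [0, 0, 0], 0]]' 70 |egrep 'tcp|ft'
python3 inch.py '[[[0, 0, 0], [0, 0, 0], 0], [[0, 0, 0], [0, 0, 0], 0], [[0, 0, 0], [0, 0, 0], 0], [[0, 0, 0], [0, 0, 0], 0], [[0, 0, 0], [0, 0, 0], 0]]' 70
```

```text
tcp_pos: [0.6066, -0.2429, 0.018]
ft_force: [-0.5, -0.7, 0.5]
tcp_pos: [0.6072, -0.2437, 0.0187]
ft_force: [0.5, -1.6, 1.3]
clock: 21.6
tcp_pos: [0.607, -0.2434, 0.0187]
eef_rot: [[-0.335, 0.881, -0.334], [0.624, 0.473, 0.622], [0.706, 0.0, -0.708]]
ft_force: [1.7, -3.8, 3.0]
finger_gap: 0.516
grip_force: 71.5
```

The canister is gripped. I'll lift it, swing the tool back to vertical, carry it over the narrow bay and turn it so the last tilt points the tool back towards the robot. That is the joint-friendly direction.

```bash

python3 inch.py '[[[2.8, 0, -2.8], [0, 0, 0], 0], [[8, 0, -8], [0, 0, 0], 0], [[14, 0, -14], [0, 0, 0], 0], [[20, 0, -20], [0, 0, 0], 0], [[26, 0, -26], [0, 0, 0], 0]]' |egrep 'tcp|ft|gap'
python3 inch.py '[[[2.8, 0, -2.8], [0, 0, 0], 0], [[2.8, 0, -2.8], [0, -0.1, 0], 0], [[2.8, 0, -2.8], [0, -0.2, 0], 0], [[2.8, 0, -2.8], [0, -0.3, 0], 0], [[2.8, 0, -2.8], [0, -0.4, 0], 0]]' |egrep 'tcp|ft|gap'
python3 inch.py '[[[0, 0, 0], [0, -0.1, 0], 0], [[0, 0, 0], [0, -0.2, 0], 0], [[0, 0, 0], [0, -0.3, 0], 0], [[0, 0, 0], [0, -0.386, 0], 0], [[0, 0, 0], [0, -0.386, 0], 0]]'
python3 inch.py '[[[6, 2.4, 0], [0, 0, 0], 0], [[13, 5.2, 0], [0, 0, 0], 0], [[20, 8, 0], [0, 0, 0], 0], [[27, 10.8, 0], [0, 0, 0], 0], [[33.6, 13.4, 0], [0, 0, 0], 0]]' |head -2
python3 inch.py '[[[6, 2.4, 0], [0, 0, 0], 0], [[13, 5.2, 0], [0, 0, 0], 0], [[20, 8, 0], [0, 0, 0], 0], [[27, 10.8, 0], [0, 0, 0], 0], [[33.6, 13.4, 0], [0, 0, 0], 0]]' |head -2
python3 inch.py '[[[6, 2.4, 0], [0, 0, 0], 0], [[13, 5.2, 0], [0, 0, 0], 0], [[20, 8, 0], [0, 0, 0], 0], [[27, 10.8, 0], [0, 0, 0], 0], [[33.6, 13.4, 0], [0, 0, 0], 0]]' 
python3 -c "
from h import *;print(np.round(env.get_obs()['qpos'],2))"
```

```text
tcp_pos: [0.6058, -0.242, 0.1999]
ft_force: [0.8, 0.2, -1.4]
finger_gap: 0.511
tcp_pos: [0.6062, -0.2427, 0.2184]
ft_force: [1.0, -0.1, -1.9]
finger_gap: 0.517
clock: 22.85
tcp_pos: [0.6051, -0.2397, 0.2183]
eef_rot: [[-0.476, 0.88, -0.002], [0.88, 0.476, 0.0], [0.001, -0.001, -1.0]]
ft_force: [-0.1, 0.7, -0.9]
finger_gap: 0.518
grip_force: 71.5
clock: 23.27
tcp_pos: [0.5851, -0.0614, 0.218]
clock: 23.68
tcp_pos: [0.5646, 0.1183, 0.2181]
clock: 24.1
tcp_pos: [0.5442, 0.2979, 0.2177]
eef_rot: [[-0.473, 0.881, -0.004], [0.881, 0.473, -0.001], [0.001, -0.004, -1.0]]
ft_force: [0.2, -0.0, -1.8]
finger_gap: 0.516
grip_force: 71.6
[ 0.32  0.19  1.65  0.    1.31 -0.17]
```

```bash

python3 inch.py '[[[0, 0, 0], [0, 0, 0.12], 0], [[0, 0, 0], [0, 0, 0.24], 0], [[0, 0, 0], [0, 0, 0.36], 0], [[0, 0, 0], [0, 0, 0.48], 0], [[0, 0, 0], [0, 0, 0.6], 0]]' | head -1
python3 inch.py '[[[0, 0, 0], [0, 0, 0.12], 0], [[0, 0, 0], [0, 0, 0.24], 0], [[0, 0, 0], [0, 0, 0.36], 0], [[0, 0, 0], [0, 0, 0.48], 0], [[0, 0, 0], [0, 0, 0.6], 0]]' | head -1
python3 inch.py '[[[0, 0, 0], [0, 0, 0.12], 0], [[0, 0, 0], [0, 0, 0.24], 0], [[0, 0, 0], [0, 0, 0.36], 0], [[0, 0, 0], [0, 0, 0.48], 0], [[0, 0, 0], [0, 0, 0.6], 0]]' | head -1
python3 inch.py '[[[0, 0, 0], [0, 0, 0.12], 0], [[0, 0, 0], [0, 0, 0.24], 0], [[0, 0, 0], [0, 0, 0.36], 0], [[0, 0, 0], [0, 0, 0.4], 0], [[0, 0, 0], [0, 0, 0.4], 0]]' | head -3
python3 inch.py '[[[0, 0, 0], [0, -0.1, 0], 0], [[0, 0, 0], [0, -0.2, 0], 0], [[0, 0, 0], [0, -0.3, 0], 0], [[0, 0, 0], [0, -0.4, 0], 0], [[0, 0, 0], [0, -0.4, 0], 0]]' | egrep 'tcp|rot'
python3 inch.py '[[[0, 0, 0], [0, -0.1, 0], 0], [[0, 0, 0], [0, -0.2, 0], 0], [[0, 0, 0], [0, -0.3, 0], 0], [[0, 0, 0], [0, -0.385, 0], 0], [[0, 0, 0], [0, -0.385, 0], 0]]'
python3 inch.py '[[[0, 0, 0], [0, 0, 0], 0]]' | head -1
python3 - <<'E'
from h import *
print(np.round(env.get_obs()["qpos"],2))
s=env.read_camera("scene")[:,:,::-1];d=env.read_camera("side")[:,:,::-1]
c=np.zeros((600,800,3),np.uint8)
c[:,:400]=cv2.resize(s[40:240,260:393],(400,600),interpolation=cv2.INTER_CUBIC)
c[:,400:]=cv2.resize(d[130:370,160:320],(400,600),interpolation=cv2.INTER_CUBIC)
cv2.imwrite("pics/c5.png",c)
E
```

```text
clock: 24.52
clock: 24.93
clock: 25.35
clock: 25.77
tcp_pos: [0.5448, 0.2958, 0.2176]
eef_rot: [[0.991, -0.137, -0.004], [-0.137, -0.991, -0.001], [-0.004, 0.002, -1.0]]
tcp_pos: [0.5466, 0.2948, 0.2161]
eef_rot: [[0.91, -0.137, -0.391], [-0.126, -0.991, 0.052], [-0.395, 0.002, -0.919]]
clock: 26.6
tcp_pos: [0.5453, 0.2953, 0.2154]
eef_rot: [[0.697, -0.137, -0.703], [-0.098, -0.991, 0.095], [-0.71, 0.002, -0.704]]
ft_force: [-0.3, 0.4, -3.0]
finger_gap: 0.518
grip_force: 71.8
clock: 26.68
[0.21 0.6  1.26 0.27 2.03 1.95]
```

View pics/c5.png

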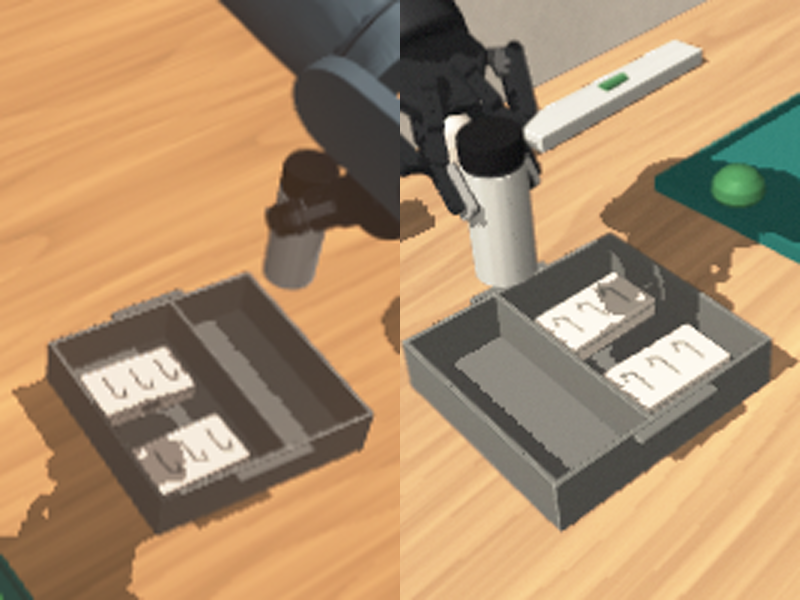

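The canister hangs upright, lid up, over the narrow bay (lid at (310,170) in the scene crop, foot over the bay). Both cases lie flat in the wide bay. Now I lower it.

```bash

python3 inch.py '[[[4, 0, 4], [0, 0, 0], 0], [[8, 0, 8], [0, 0, 0], 0], [[12, 0, 12], [0, 0, 0], 0], [[16, 0, 16], [0, 0, 0], 0], [[19, 0, 18.9], [0, 0, 0], 0]]'|egrep 'tcp|ft'
python3 inch.py '[[[0.4, 0, 0.4], [0, 0, 0], 0], [[0.8, 0, 0.8], [0, 0, 0], 0], [[1.2, 0, 1.2], [0, 0, 0], 0], [[1.2, 0, 1.2], [0, 0, 0], 0]]'
```

```text
tcp_pos: [0.5447, 0.2963, 0.084]
ft_force: [-0.1, -0.2, -1.4]
clock: 27.53
tcp_pos: [0.5466, 0.2964, 0.0783]
eef_rot: [[0.704, -0.135, -0.697], [-0.096, -0.991, 0.096], [-0.704, -0.0, -0.71]]
ft_force: [-0.5, -0.1, -1.1]
finger_gap: 0.52
grip_force: 71.8
```

```bash

for i in 1; do
python3 inch.py '[[[0.4, 0, 0.4], [0, 0, 0], 0], [[0.8, 0, 0.8], [0, 0, 0], 0], [[1.2, 0, 1.2], [0, 0, 0], 0], [[1.2, 0, 1.2], [0, 0, 0], 0], [[1.2, 0, 1.2], [0, 0, 0], 0]]'|egrep 'tcp|ft'
python3 inch.py '[[[0.2, 0, 0.2], [0, 0, 0], 0], [[0.2, 0, 0.2], [0, 0, 0], 0], [[0.2, 0, 0.2], [0, 0, 0], 0]]'|egrep 'tcp|ft'
python3 inch.py '[[[0.2, 0, 0.2], [0, 0, 0], 0], [[0.2, 0, 0.2], [0, 0, 0], 0], [[0.2, 0, 0.2], [0, 0, 0], 0]]'
done
```

```text
tcp_pos: [0.5455, 0.2959, 0.0679]
ft_force: [-0.3, -0.1, -1.1]
tcp_pos: [0.5456, 0.296, 0.0666]
ft_force: [-0.2, 0.3, -2.2]
clock: 28.45
tcp_pos: [0.5456, 0.296, 0.0651]
eef_rot: [[0.701, -0.136, -0.7], [-0.097, -0.991, 0.095], [-0.707, 0.001, -0.708]]
ft_force: [-0.4, 0.4, -1.1]
finger_gap: 0.516
grip_force: 71.8
```

```bash

python3 inch.py '[[[0.2, 0, 0.2], [0, 0, 0], 0], [[0.2, 0, 0.2], [0, 0, 0], 0], [[0.2, 0, 0.2], [0, 0, 0], 0]]'|egrep 'tcp|ft'
python3 inch.py '[[[0.2, 0, 0.2], [0, 0, 0], 0], [[0.2, 0, 0.2], [0, 0, 0], 0], [[0.2, 0, 0.2], [0, 0, 0], 0]]'|egrep 'tcp|ft'
python3 inch.py '[[[0.1, 0, 0.1], [0, 0, 0], 0], [[0.1, 0, 0.1], [0, 0, 0], 0], [[0.1, 0, 0.1], [0, 0, 0], 0]]'|egrep 'tcp|ft'
```

```text
tcp_pos: [0.5459, 0.296, 0.0646]
ft_force: [0.1, 0.4, 3.8]
tcp_pos: [0.546, 0.296, 0.0646]
ft_force: [-1.1, -1.0, 10.1]
tcp_pos: [0.546, 0.296, 0.0646]
ft_force: [-1.7, -1.8, 11.7]
```

It touched down at TCP z 0.0646, as predicted. I'll relax the press, open, and back straight out along the tool axis.

```bash

python3 inch.py '[[[-0.2, 0, -0.2], [0, 0, 0], 0], [[-0.2, 0, -0.2], [0, 0, 0], 0]]' 25|egrep 'tcp|ft'
python3 inch.py '[[[0, 0, 0], [0, 0, 0], 0.54], [[0, 0, 0], [0, 0, 0], 0.57], [[0, 0, 0], [0, 0, 0], 0.62], [[0, 0, 0], [0, 0, 0], 0.7], [[0, 0, 0], [0, 0, 0], 0.8]]' 20|egrep 'tcp|ft|gap'
python3 inch.py '[[[0, 0, 0], [0, 0, 0], 0.9], [[0, 0, 0], [0, 0, 0], 1], [[0, 0, 0], [0, 0, 0], 1], [[0, 0, 0], [0, 0, 0], 1]]' |egrep 'tcp|ft|gap'
python3 inch.py '[[[0, 0, -2], [0, 0, 0], 1], [[0, 0, -5], [0, 0, 0], 1], [[0, 0, -10], [0, 0, 0], 1], [[0, 0, -16], [0, 0, 0], 1], [[0, 0, -22], [0, 0, 0], 1]]'
python3 inch.py '[[[0, 0, -6], [0, 0, 0], 1], [[0, 0, -12], [0, 0, 0], 1], [[0, 0, -16], [0, 0, 0], 1], [[0, 0, -16], [0, 0, 0], 1]]'|egrep 'tcp|ft'
python3 - <<'E'
from h import *
s=env.read_camera("scene")[:,:,::-1];d=env.read_camera("side")[:,:,::-1]
c=np.zeros((600,800,3),np.uint8)
c[:,:400]=cv2.resize(s[90:340,85:395],(400,323),interpolation=cv2.INTER_CUBIC)[:600] if 0 else 0
c[:323,:400]=cv2.resize(s[90:340,85:395],(400,323),interpolation=cv2.INTER_CUBIC)
c[:,400:]=cv2.resize(d[130:370,160:320],(400,600),interpolation=cv2.INTER_CUBIC)
cv2.imwrite("pics/c6.png",c)
E
```

```text
tcp_pos: [0.546, 0.296, 0.0646]
ft_force: [-0.0, -0.2, 7.2]
tcp_pos: [0.5454, 0.2959, 0.0626]
ft_force: [-0.2, -0.9, 0.9]
finger_gap: 0.799
tcp_pos: [0.5457, 0.296, 0.0631]
ft_force: [0.2, -1.4, -0.3]
finger_gap: 0.998
clock: 30.53
tcp_pos: [0.6234, 0.2853, 0.1423]
eef_rot: [[0.701, -0.136, -0.7], [-0.097, -0.991, 0.095], [-0.707, 0.001, -0.707]]
ft_force: [1.1, -0.1, 0.3]
finger_gap: 1.002
grip_force: 0.0
tcp_pos: [0.6822, 0.2769, 0.2021]
ft_force: [0.5, -0.3, 0.3]
```

View pics/c6.png

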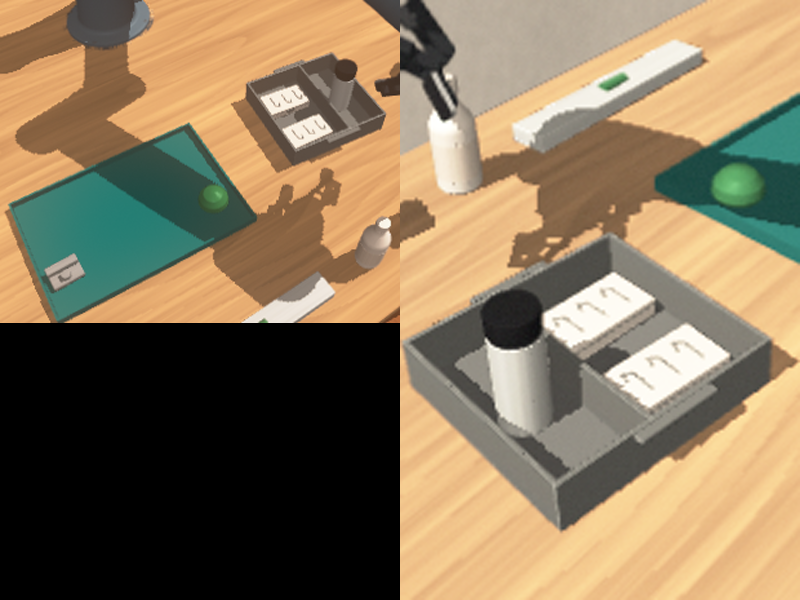

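The canister stands upright, lid up, in the narrow bay (around (518,365) in the right panel). Both cases lie flat in the wide bay, and the paperweight and slider are still where they lay. The gripper is clear, so I'm handing in.

```bash
python3 -c "
from plant import env
print(env.job_done())"
```

```text
the job is handed in; nothing more can be done
None
```

Job handed in at about 31 s: both hook cases lie flat, lid up, in the wide bay, the canister stands upright, lid up, in the narrow bay, and the paperweight and slider were left untouched in the tray.

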